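# Prove the new lid stay on an instrument case

## Robot

A 6-joint arm with a two-finger parallel gripper is mounted at the origin on the work surface. World frame = base frame: x ahead of the robot, y to its left, z up, the work surface at z = 0. Lengths are in m, angles in rad, forces in N, time in s.
With the tool pointing down it reaches from about 0.35 to 1 m from the base axis. Payload 7.1 kg.
Tool frame: the origin (TCP) lies between the finger pads; the fingertips stand 22 mm ahead of it and the grasp point (between the pads) lies 3 mm ahead of it; x points along the fingers, y is the direction in which the jaws open and shut, and the axes are right-handed (so a half turn about x gives the same grasp; the last joint's range is limited). The gripper opens to 85 mm and grips with 20 to 120 N. Pads are 22 mm wide; open, the fingers measure 114 mm over their backs; the gripper's body (76 mm by 85 mm) begins 54 mm behind the grasp point. The pads swing forward as they close: fully open they stand 13 mm farther back than shut.
Start: joints at [-1.183, 0.423, 1.63, -0, 1.089, -0.019], TCP at [0.247, -0.574, 0.253] pointing down, gripper open.
Joint ranges: [-3, 3], [-0.9, 2.11], [0.09, 2.58], [-1.31, 4.45], [0.11, 2.69], [-2.54, 2.54]. Speed limits (rad/s): [2.39, 2.39, 3.01, 3.14, 3.14, 3.14].

## Interface

Orientations are given as a rotation vector (axis times angle).
In Python, from rig import manip gives the robot as it stands. The module is installed in compiled form; this text tells all that it offers. Calls block until the motion is done:
- manip.move_to(position, orientation): joint-space move of the TCP to a pose.
- manip.servo_line(position, orientation=None, rate=0.15): straight line of the TCP; orientation=None keeps the orientation; rate is the mean speed in m/s.
- manip.set_joints(angles): joint-space move.
- manip.command_gripper(opening, f_grip=None): finger opening in m; f_grip is the grip in N (None keeps the last); returns when the fingers have stopped.
- manip.hold(seconds).
- manip.solve_ik(position, orientation): joint angles nearest the present ones, or None.
- manip.camera(name): name is "scene" or "top" or "wrist"; returns a dict with "image" (400x640x3 uint8, red, green, blue), "fx", "fy", "cx", "cy" (pixels), "k1" (the pictures are not rectified: a ray, as slopes to the right and down, at radius r is drawn at 1 + k1 r^2 times it, then the intrinsics apply), "cam_to_world" (4x4, takes a point from camera to world coordinates); the wrist camera has in their place "mount" (4x4, takes a point from camera to tool coordinates, whose origin is the TCP and whose axes are the tool frame's). Camera axes: x right, y down, z forward; pixel columns grow to the right and rows downward; lengths in m; the calibration is good to about 2 mm. A picture is of the moment at which its call begins: read the wrist's pose just before it. There is no depth.
A pose or a line that the arm cannot do raises manip.IKError and nothing moves.
- manip.sign_off(): hands the job in, once; it reports no verdict.
Readings, each from a call of its own:
- manip.get_time(): time.
- manip.get_joint_positions(): joint angles.
- manip.get_joint_vel(): joint speeds.
- manip.get_tau(): joint torques, N m.
- manip.get_position(): TCP position.
- manip.get_ee_rot(): TCP orientation.
- manip.get_contact_force(): force on the tool from outside, world axes, zero at the start.
- manip.get_torque(): the same for the moment, N m.
- manip.get_width(): finger opening in m.
Only numpy, scipy, OpenCV 4.12 (cv2) and the standard library are available. Lean on these libraries where they do the work, as an engineer would, in place of code of your own. Each camera call takes 0.05 s, during which the arm holds its last target.

## Task

A folding stay has just been fitted to one of the two grey instrument cases on the bench; prove that it works. Raise that case's lid by its bar until the stay snaps straight and locks, and let go so that the stay alone holds the lid up; then press the stay's knee pin down, which lifts the lid slightly over the lock and folds the knee, and leave the lid fully shut.

Things in the scene. Friction and masses are not known exactly. Their poses are not given: they have to be found in the camera images.
- lid_hinge (a point): Middle of the lid's hinge line, fixed, at the back top edge of the grey case that has the stay (180 deep, 200 wide, rim 120 above bench; the like case without a stay is a bystander). x points to the case's back, y along the hinge to its left, z up. Lid: 14 thick, reaching 180 forward (-x). Sizes in mm.
- lid_bar (a point): Centre of the lid's round dark steel bar handle: 12 thick, 90 long along y, on two end posts, 29 clear of the lid's top. Shut, it lies 166 forward of (-x) and 49 above the hinge and turns with the lid; raised, it is above the hinge with the lid 29 behind it: open fingers only part way. The bar can turn in the fingers, so they may keep pointing down.
- knee_pin (a point): Axis point, 45 beyond the right (-y) wall and lid edge, of the level 16 thick pin, 60 long, at the stay's knee. Moves on a circle of radius 90 about a pivot 145 forward of (-x), 20 below the hinge. Shut: 78 forward, 80 below hinge. Locked: 94 forward, 54 above. Press down and back with 3-6 N; springs back until some 50 lower, past 55 the lid falls, damped, in 3 s, taking the pin down.
- lid (a joint): Angle of that lid, rad: 0 shut, grows as it opens. Let go above 1.28, the stay's spring draws the knee through straight (lid 1.40) and it locks with the lid at 1.34; let go below 1.1 the lid falls shut, damped. It weighs about 0.7 kg; raising takes about 4 N at the bar.

How it is judged:
On the way:
1. the lid stands raised on its locked stay, with the robot touching nothing (value of joint lid above 1.3 rad and velocity of joint lid between -0.1 and 0.1 rad/s and contact force between each of the fingers, the arm and anything else below 0.2 N), for 0.4 s.
At the end, for the whole second after the job is handed in: The lid of the case with the stay, after it has stood locked open by itself, is fully shut (within 0.06 rad, 10 mm at its front edge) and at rest (value of joint lid below 0.06 rad and velocity of joint lid between -0.05 and 0.05 rad/s); the robot touches nothing.
It also fails if it takes over 51 s, if anything falls off the work surface, if the arm or the gripper's body presses on something with over 40 N, if the wrist force passes 120 N, or if a joint passes its speed limit or range.

## Working session

There is one attempt and no reset: what is moved stays moved. The work goes in short steps, each a Python script; the robot and the scene stay as the last script left them, time stands still between calls to the robot, and variables do not carry over. Pictures are saved under pics/ and viewed, and the job is handed in when it is done.

```bash
mkdir -p pics; ls
cat > h.py <<'E'
from rig import manip
import numpy as np, cv2
def shot(name,tag):
    c=manip.camera(name); im=c["image"]
    cv2.imwrite(f"pics/{tag}.png",im[:,:,::-1]); np.save(f"pics/{tag}.npy",c,allow_pickle=True); return c
def load(tag): return np.load(f"pics/{tag}.npy",allow_pickle=True).item()
def ray(c,px,M=None):
    K=np.array([[c["fx"],0,c["cx"]],[0,c["fy"],c["cy"]],[0,0,1.]])
    p=cv2.undistortPoints(np.array([[px]],float),K,np.array([c["k1"],0,0,0.]))[0,0]
    # k1 forward model r_d=r(1+k1 r^2): same as OpenCV
    M=c["cam_to_world"] if M is None else M
    M=np.array(M); d=M[:3,:3]@np.array([p[0],p[1],1]); return M[:3,3],d/np.linalg.norm(d)
def onz(c,px,z,M=None):
    o,d=ray(c,px,M); return o+d*(z-o[2])/d[2]
def tri(rs):
    A=0;b=0
    for o,d in rs:
        P=np.eye(3)-np.outer(d,d);A=A+P;b=b+P@o
    x=np.linalg.solve(A,b); return x,[np.linalg.norm((np.eye(3)-np.outer(d,d))@(x-o)) for o,d in rs]
def proj(c,X,M=None):
    M=np.array(c["cam_to_world"] if M is None else M); Q=np.linalg.inv(M)
    p=Q[:3,:3]@np.array(X)+Q[:3,3]; s=p[:2]/p[2]; s=s*(1+c["k1"]*(s@s)); return np.array([c["fx"]*s[0]+c["cx"],c["fy"]*s[1]+c["cy"]])
E
python3 - <<'E'
from h import *
for n in("scene","top","wrist"):
    c=shot(n,n+"0"); print(n,c.get("cam_to_world"),c["k1"],c["fx"])
print(manip.get_ee_rot(),manip.get_position(),manip.get_time(),manip.get_width())
E
```

```text
pics
scene [[ 0.81713585  0.36918889 -0.44270596  0.86503217]
 [ 0.57642768 -0.51734701  0.63252131 -0.59123021]
 [ 0.00448723 -0.77204381 -0.63555348  0.6671061 ]
 [ 0.          0.          0.          1.        ]] -0.0316251629756662 377.67035771417187
top [[ 0.02935016 -0.99603818  0.08394348  0.44806388]
 [-0.99937476 -0.02758446  0.02211776 -0.10202015]
 [-0.0197146  -0.08454016 -0.99622502  1.08594529]
 [ 0.          0.          0.          1.        ]] -0.09733000372164338 399.13436983852216
wrist None -0.017695604739692786 277.0036829379912
[ 1.9978599   0.41334026 -1.99835643] [ 0.24714367 -0.57360946  0.25270232] 0.15 0.08561490548384186
```

View pics/scene0.png

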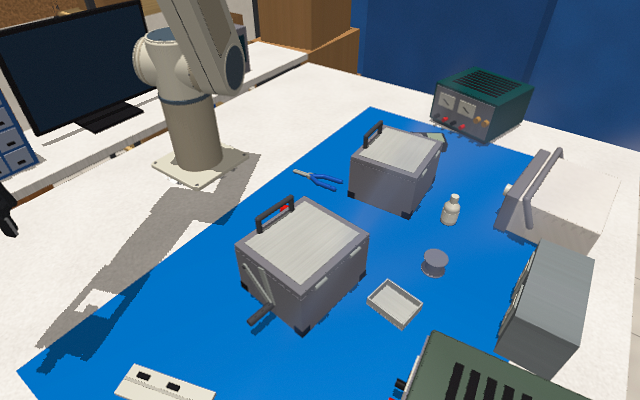

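View pics/top0.png

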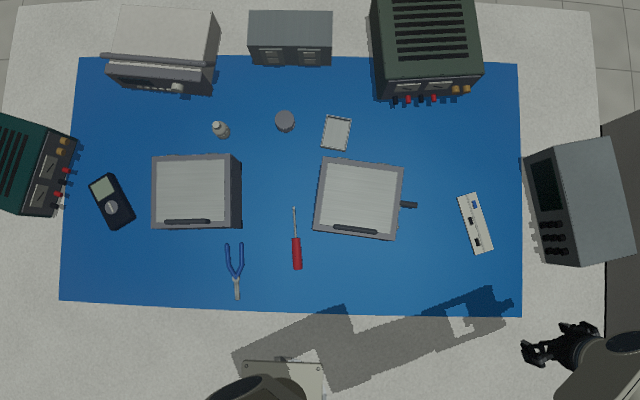

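Run:
```python
from h import *
a=cv2.imread("pics/top0.png")[145:255,300:430]; cv2.imwrite("pics/topz.png",cv2.resize(a,None,fx=6,fy=5.4,interpolation=cv2.INTER_CUBIC) if 0 else cv2.resize(a,None,fx=5,fy=5,interpolation=cv2.INTER_CUBIC))
a=cv2.imread("pics/scene0.png")[190:340,225:380]; cv2.imwrite("pics/scz.png",cv2.resize(a,None,fx=4,fy=4,interpolation=cv2.INTER_CUBIC))
```

```text
(no output)
```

View pics/topz.png

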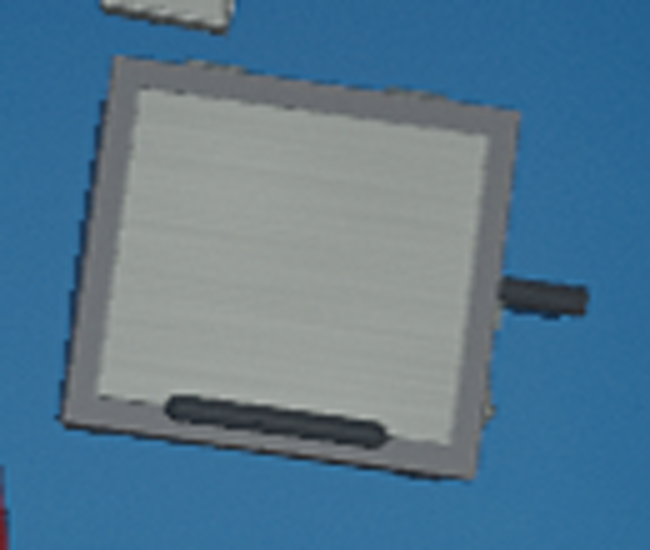

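View pics/scz.png

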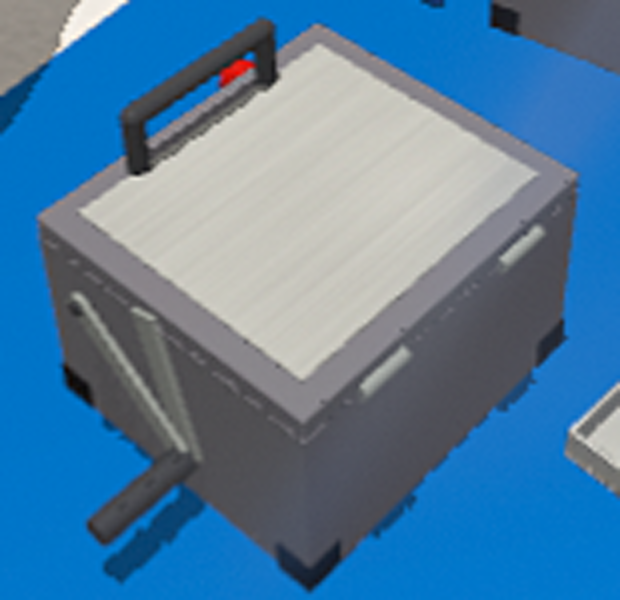

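```bash
cat > pose.py <<'E'
from h import *
t=load("top0");s=load("scene0")
T=lambda p:((p[0]+.5)/5-.5+300,(p[1]+.5)/5-.5+145)
S=lambda p:((p[0]+.5)/4-.5+225,(p[1]+.5)/4-.5+190)
tc=dict(BL=(117,57),BR=(520,112),FL=(62,424),FR=(472,476)); sc=dict(BL=(577,178),BR=(307,425),FL=(318,25),FR=(40,215))
C={}
for k in tc:
    a=onz(t,T(tc[k]),.134);b=onz(s,S(sc[k]),.134); x,e=tri([ray(t,T(tc[k])),ray(s,S(sc[k]))])
    print(k,a.round(4),b.round(4),x.round(4),np.round(e,4)); C[k]=(a+b)/2
for n,d in(("top",[onz(t,T(p),.169) for p in((167,408),(388,434))]),("sc",[onz(s,S(p),.169) for p in((268,28),(130,117))])):
    print("bar",n,np.round(d,4),np.mean(d,axis=0).round(4),np.linalg.norm(d[0]-d[1]))
ex=(C["BL"]+C["BR"]-C["FL"]-C["FR"]);ey=(C["BL"]+C["FL"]-C["BR"]-C["FR"])
print(np.linalg.norm(ex)/2,np.linalg.norm(ey)/2)
v=ex/np.linalg.norm(ex);w=ey/np.linalg.norm(ey); yx=np.arctan2(v[1],v[0]);yy=np.arctan2(-w[0],w[1]);print(yx,yy)
yaw=(yx+yy)/2
ctr=sum(C.values())/4; h=ctr+.09*np.array([np.cos(yaw),np.sin(yaw),0]); h[2]=.12
print("hinge",h,yaw)
x=np.array([np.cos(yaw),np.sin(yaw),0]);y=np.array([-x[1],x[0],0])
print("bar pred",h-.166*x+[0,0,.049])
pin=h-.078*x-(.1+.045)*y-[0,0,.08]
print("pin",pin)
for c,n in((t,"top"),(s,"sc")): print(n,proj(c,pin),proj(c,pin-.03*y),proj(c,pin+.03*y))
E
python3 pose.py
```

```text
BL [ 0.6418 -0.094   0.134 ] [ 0.6422 -0.0988  0.134 ] [ 0.6416 -0.0946  0.1303] [0.0012 0.0012]
BR [ 0.6203 -0.2894  0.134 ] [ 0.6216 -0.293   0.134 ] [ 0.6205 -0.2905  0.1303] [0.0007 0.0007]
FL [ 0.4639 -0.0727  0.134 ] [ 0.4657 -0.0777  0.134 ] [ 0.4633 -0.0732  0.1299] [0.0009 0.0009]
FR [ 0.4446 -0.2684  0.134 ] [ 0.4434 -0.2714  0.134 ] [ 0.4436 -0.2697  0.1328] [0.0015 0.0015]
bar top [[ 0.472  -0.1218  0.169 ]
 [ 0.4629 -0.2233  0.169 ]] [ 0.4675 -0.1725  0.169 ] 0.1019811699826937
bar sc [[ 0.4723 -0.1285  0.169 ]
 [ 0.4601 -0.2204  0.169 ]] [ 0.4662 -0.1744  0.169 ] 0.09278782769261468
0.17835569884522276 0.19582654371814573
-0.11946094682306056 -0.10709074358999367
hinge [ 0.63237574 -0.19334846  0.12      ] -0.11327584520652711
bar pred [ 0.46743961 -0.17458485  0.169     ]
pin [ 0.53848573 -0.32860254  0.04      ]
top [411.09863687 204.32842279] [422.32435777 205.92249508] [399.84714317 202.732653  ]
sc [256.0972387  317.30850999] [243.75259859 327.90902852] [267.88086362 307.18210538]
```

```bash
cat > geo.py <<'E'
from h import *
from scipy.spatial.transform import Rotation as R
H=np.array([.6324,-.1933,.120]);yaw=-.1133
X=np.array([np.cos(yaw),np.sin(yaw),0]);Y=np.array([-X[1],X[0],0]);Z=np.array([0,0,1.])
def bar(th,H=H): 
    c,s=np.cos(th),np.sin(th); x,z=-.166,.049
    return H+X*(x*c+z*s)+Z*(-x*s+z*c)
def pin(a,off=.045): return H+X*(-.145+.09*np.cos(a))+Z*(-.02+.09*np.sin(a))-Y*(.1+off)
SG=1
def rot(tx=0,ty=0,sg=None):
    "tx: tool points toward +X by tx; ty: tool points toward +Y by ty"
    sg=SG if sg is None else sg
    M0=np.column_stack([-Z,sg*X,np.cross(-Z,sg*X)])
    r=R.from_rotvec(-tx*Y)*R.from_rotvec(ty*X)
    return (r*R.from_matrix(M0)).as_rotvec()
def tcp(p,rv,ahead=.003): return p-ahead*R.from_rotvec(rv).as_matrix()[:,0]
def toolM():
    M=np.eye(4);M[:3,:3]=R.from_rotvec(manip.get_ee_rot()).as_matrix();M[:3,3]=manip.get_position();return M
E
python3 - <<'E'
from geo import *
print(R.from_rotvec(rot(.3,0)).as_matrix()[:,0],R.from_rotvec(rot(0,.3)).as_matrix()[:,0],X,Y)
print(R.from_rotvec(manip.get_ee_rot()).as_matrix().round(2))
for sg in(1,-1):
    for p,rv in((bar(0),rot(0,0,sg)),(bar(0)+[0,0,.12],rot(0,0,sg)),(bar(1.38),rot(.15,0,sg)),(bar(1.38)+[0,0,.12],rot(.15,0,sg)),(pin(.967),rot(0,.2,sg)),(pin(.967)+[0,0,.1],rot(0,.2,sg)),(pin(.1),rot(0,.2,sg))):
        q=manip.solve_ik(tcp(p,rv),rv); print(sg,p.round(3),None if q is None else np.round(q,2))
t=load("top0");s=load("scene0")
print(onz(t,(417.3,204.5),.04),onz(s,(249,322),.04),pin(-.73),pin(.967))
print(load("wrist0")["mount"])
E
```

```text
[ 0.29362545 -0.03341085 -0.95533649] [ 0.03341085  0.29362545 -0.95533649] [ 0.99358842 -0.11305775  0.        ] [0.11305775 0.99358842 0.        ]
[[-0.    0.4  -0.92]
 [ 0.   -0.92 -0.4 ]
 [-1.   -0.   -0.  ]]
1 [ 0.467 -0.175  0.169] [-0.38  0.36  1.96 -0.    0.82 -0.27]
1 [ 0.467 -0.175  0.289] [-0.38  0.19  1.87  0.    1.09 -0.27]
1 [ 0.649 -0.195  0.292] [-0.32  0.4   1.57  0.04  1.03 -0.23]
1 [ 0.649 -0.195  0.412] [-0.32  0.31  1.43  0.03  1.26 -0.22]
1 [ 0.523 -0.327  0.174] [-0.66  0.54  1.64  0.2   1.07 -0.65]
1 [ 0.523 -0.327  0.274] [-0.66  0.43  1.57  0.18  1.25 -0.61]
1 [ 0.561 -0.331  0.109] [-0.63  0.67  1.59  0.21  0.99 -0.64]
-1 [ 0.467 -0.175  0.169] None
-1 [ 0.467 -0.175  0.289] None
-1 [ 0.649 -0.195  0.292] None
-1 [ 0.649 -0.195  0.412] None
-1 [ 0.523 -0.327  0.174] [-0.66  0.54  1.64  0.2   1.07  2.49]
-1 [ 0.523 -0.327  0.274] [-0.66  0.43  1.57  0.18  1.25  2.53]
-1 [ 0.561 -0.331  0.109] [-0.63  0.67  1.59  0.21  0.99  2.5 ]
[ 0.53848561 -0.34504426  0.04      ] [ 0.53448388 -0.34374196  0.04      ] [ 0.538572   -0.32855924  0.03998173] [ 0.52270812 -0.32675414  0.17408675]
[[-3.81279019e-04 -2.75321392e-01  9.61352165e-01 -1.20076684e-01]
 [ 9.99999728e-01  5.02120609e-04  5.40409103e-04 -1.21591153e-03]
 [-6.31500922e-04  9.61352110e-01  2.75321126e-01 -7.10526721e-02]
 [ 0.00000000e+00  0.00000000e+00  0.00000000e+00  1.00000000e+00]]
```

Run:
```python
from geo import *
rv=rot(); manip.move_to(tcp(bar(0)+[0,0,.11],rv),rv); manip.hold(.2)
M=toolM(); np.save("pics/w1M.npy",M); c=shot("wrist","w1"); W=M@np.array(c["mount"])
print(manip.get_time(),manip.get_position(),manip.get_contact_force())
for k in(-1,0,1): print(proj(c,bar(0)+.045*k*Y,W))
```

```text
2.075 [ 0.46734302 -0.17514633  0.281892  ] [-1.06294291 -0.58610159 -0.00708261]
[323.60484237 252.79801193]
[323.54134043 206.2046684 ]
[323.47163449 154.59782549]
```

View pics/w1.png

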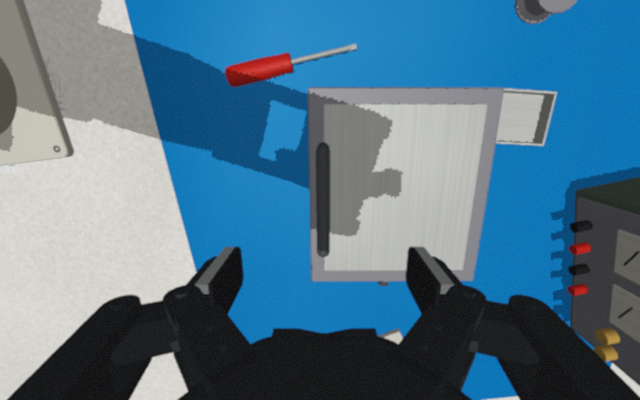

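Run:
```python
from geo import *
rv=rot(); manip.servo_line(tcp(bar(0),rv),rv,rate=.12)
f0=manip.get_contact_force()
manip.command_gripper(.0,f_grip=25); manip.hold(.2)
print(manip.get_time(),manip.get_width(),f0,manip.get_contact_force(),manip.get_position()-tcp(bar(0),rv))
```

```text
4.0083 0.010865131708360808 [ 0.97996545 -0.29112059  0.38808757] [-5.36687726 -0.37158791  6.24236413] [-1.18114104e-03  1.62093483e-04  8.74884907e-05]
```

```bash
sed -i 's/^H=np.*;yaw/H=np.array([.6312,-.1932,.120]);yaw/' geo.py
python3 - <<'E'
from geo import *
for i in range(1,7):
    th=1.38*i/12; rv=rot(.15*i/12); p=tcp(bar(th),rv); manip.servo_line(p,rv,rate=.12)
    f=manip.get_contact_force(); d=manip.get_position()-p
    print(round(th,2),manip.get_time(),f.round(1),(1e3*d).round(1),round(manip.get_width(),4))
    if np.linalg.norm(f)>40: break
E
```

```text
0.11 4.325 [-2.3 -0.8 -2.7] [-0.4  0.1  0.1] 0.0111
0.23 4.6417 [-5.2 -0.7 -1. ] [-0.8  0.2  0.2] 0.0108
0.34 4.9583 [-9.7  0.1  2.5] [-1.3  0.2  0.4] 0.0107
0.46 5.275 [-13.8   0.9   8.1] [-2.   0.3  0.7] 0.0109
0.57 5.5917 [-17.4   1.8  15.3] [-2.   0.3  1.5] 0.0111
0.69 5.9083 [-12.3   2.   14.3] [-0.3  0.2  2.2] 0.0108
```

Run:
```python
from geo import *
o=-.001*X+.003*Z
for i in range(6,13):
    th=1.38*i/12; rv=rot(.15*i/12); p=tcp(bar(th),rv)+o; manip.servo_line(p,rv,rate=.12)
    f=manip.get_contact_force(); d=manip.get_position()-p
    print(round(th,2),manip.get_time(),f.round(1),(1e3*d).round(1),round(manip.get_width(),4))
    if np.linalg.norm(f)>45: break
    o=o+.5*(d@X*X+d[2]*Z) if np.linalg.norm(f)>8 else o
manip.hold(.2)
shot("scene","s1");print(manip.get_contact_force(),o)
```

```text
0.69 6.1583 [ 3.6 -0.5 -5.6] [0.9 0.1 0.2] 0.0111
0.81 6.475 [-0.8  0.6 -0.1] [0.3 0.1 0.4] 0.0106
0.92 6.7917 [-3.5  3.4  5.8] [-0.   0.1  0.6] 0.0109
1.03 7.1083 [-3.9  1.8  7.1] [0.1 0.1 0.6] 0.0108
1.15 7.425 [-1.6  2.1  6.5] [0.2 0.  0.5] 0.0108
1.26 7.7417 [-0.3  2.2  4.5] [ 0.2 -0.   0.3] 0.0108
1.38 8.0583 [2.6 1.5 3.9] [ 0.2 -0.   0.1] 0.0111
[2.76257532 2.46182297 3.46950412] [-0.00097236  0.00011064  0.00331509]
```

View pics/s1.png

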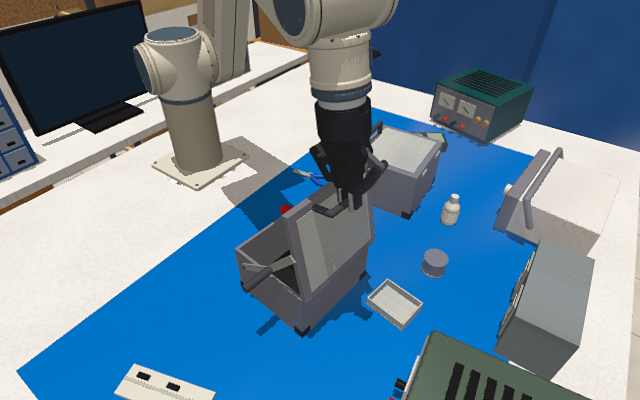

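Run:
```python
from geo import *
manip.command_gripper(.028,f_grip=20); print(manip.get_time(),manip.get_width(),manip.get_contact_force())
for k in range(4): manip.hold(.25); print(manip.get_contact_force().round(2))
shot("scene","s2")
M=toolM();np.save("pics/w2M.npy",M);shot("wrist","w2")
```

```text
8.6167 0.027548527551070574 [-1.20177696 -0.15951759 -0.56932467]
[0.7  0.7  0.73]
[ 0.03  0.07 -0.56]
[0.48 0.07 0.15]
[ 0.18 -0.08 -0.21]
```

Run:
```python
import cv2
a=cv2.imread("pics/s2.png")[110:340,220:400]; a=cv2.resize(a,None,fx=2.6,fy=2.6,interpolation=cv2.INTER_CUBIC)
cv2.imwrite("pics/s2z.png",a)
```

```text
(no output)
```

View pics/s2z.png

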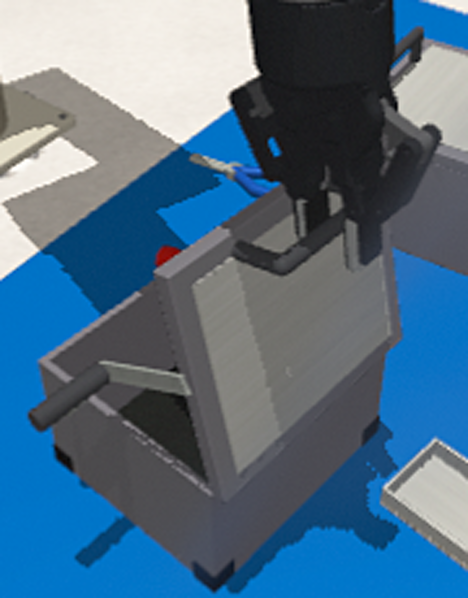

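View pics/w2.png

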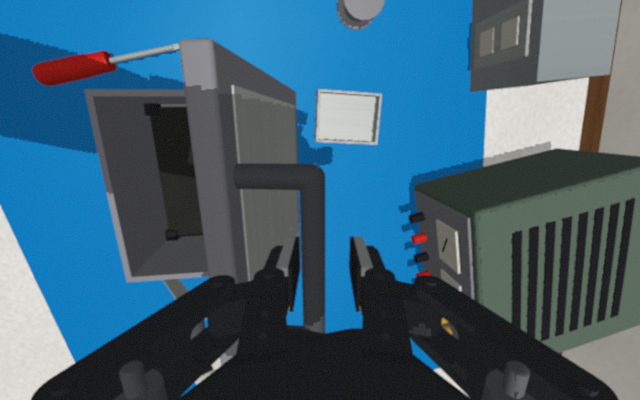

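Run:
```python
from geo import *
p=manip.get_position()-.004*X; manip.servo_line(p,rate=.05); print(manip.get_contact_force().round(2))
a=R.from_rotvec(manip.get_ee_rot()).as_matrix()[:,0]
p=p-.09*a; manip.servo_line(p,rate=.1)
manip.hold(.5);print(manip.get_time(),manip.get_contact_force().round(2))
shot("scene","s3");c=shot("top","t3")
for n in("s3","t3"):
    c=load(n)
    for nm,off in(("in",.005),("at45",.045),("out",.062)): print(n,nm,proj(c,pin(.967,off)))
    print("bar1.34",[proj(c,bar(1.34)+k*.045*Y).round(1) for k in(-1,1)])
a=cv2.imread("pics/s3.png")[110:340,220:400]; cv2.imwrite("pics/s3z.png",cv2.resize(a,None,fx=2.6,fy=2.6,interpolation=cv2.INTER_CUBIC))
a=cv2.imread("pics/t3.png")[120:270,290:440]; cv2.imwrite("pics/t3z.png",cv2.resize(a,None,fx=4,fy=4,interpolation=cv2.INTER_CUBIC))
```

```text
[-0.77 -0.56  1.26]
11.5167 [ 0.93 -0.07  0.46]
s3 in [259.12945933 252.91192717]
s3 at45 [241.16402212 266.16695581]
s3 out [233.14164465 272.08502099]
bar1.34 [array([328.2, 211.4]), array([364.2, 184. ])]
t3 in [405.61605738 204.55207129]
t3 at45 [422.79693933 206.99082828]
t3 out [430.07744003 208.02554603]
bar1.34 [array([394.3, 145.2]), array([350.3, 139. ])]
```

View pics/s3z.png

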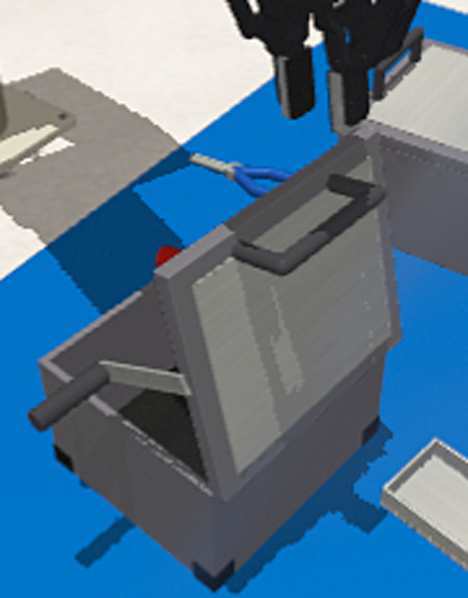

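View pics/t3z.png

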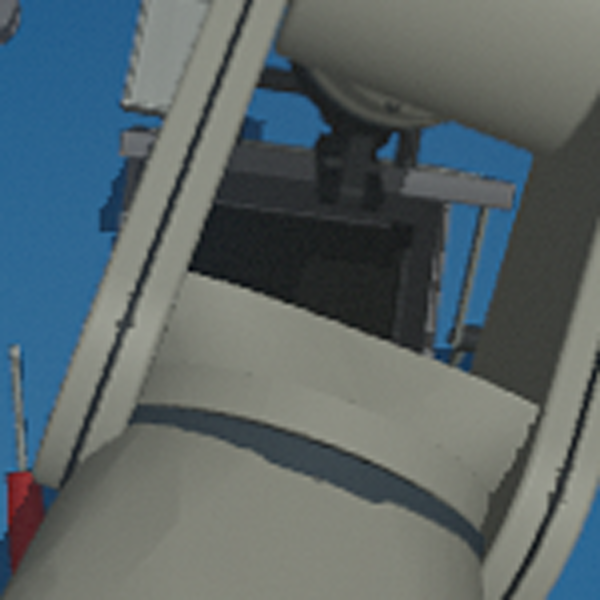

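Run:
```python
from geo import *
rv=rot(0,.25); P=pin(.967)
manip.servo_line(manip.get_position()+[-.05,0,.03],rate=.15)
manip.move_to(tcp(P+[0,0,.20],rv),rv)
manip.command_gripper(.05)
manip.servo_line(tcp(P+[0,0,.07],rv),rv,rate=.15); manip.hold(.2)
M=toolM();c=shot("wrist","w4");W=M@np.array(c["mount"])
print(manip.get_time(),manip.get_contact_force().round(2),[proj(c,pin(.967,o),W).round(1) for o in(.005,.045,.06)])
shot("scene","s4")
```

```text
14.4167 [-0.56  0.03 -0.18] [array([322.8, 191.6]), array([322.8, 244.8]), array([322.7, 264.5])]
```

View pics/w4.png

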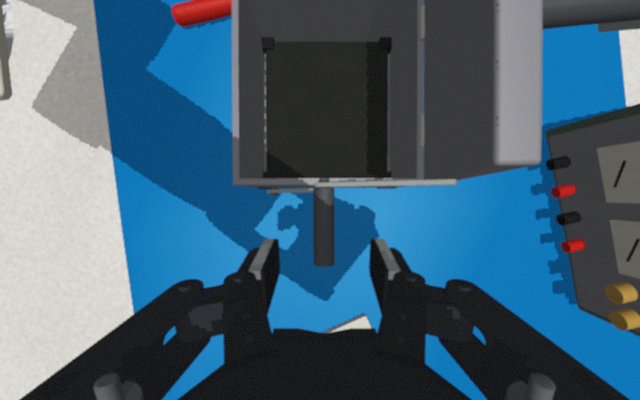

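View pics/s4.png

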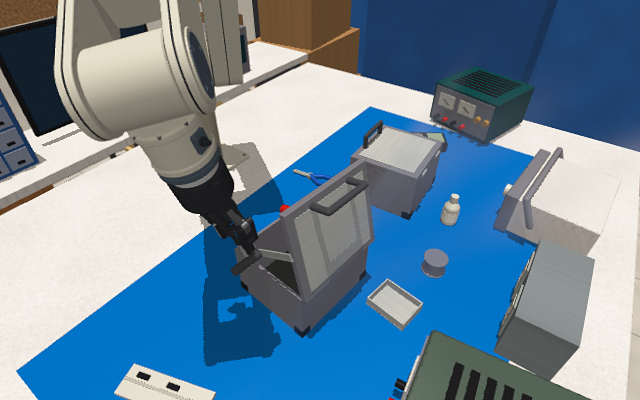

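Run:
```python
from geo import *
O=.044
rv=rot(0,.25); p=tcp(pin(.967,O),rv)
manip.servo_line(p,rv,rate=.1); print(manip.get_contact_force().round(1))
manip.command_gripper(0,f_grip=25); print(manip.get_time(),manip.get_width(),manip.get_contact_force().round(1),(1e3*(manip.get_position()-p)).round(1))
o=np.zeros(3)
for a in np.linspace(.967,.09,9)[1:]:
    p=tcp(pin(a,O),rv)+o; manip.servo_line(p,rv,rate=.08)
    f=manip.get_contact_force(); d=manip.get_position()-p
    print(round(a,2),manip.get_time(),f.round(1),(1e3*d).round(1),round(manip.get_width(),4))
    if np.linalg.norm(f)>45: break
    if np.linalg.norm(f)>12:o=o+.4*(d@X*X+d[2]*Z)
shot("scene","s5")
```

```text
[ 0.7 -0.5 -0.3]
15.7167 0.015332339144503689 [-0.  -0.4  2.3] [ 0.3 -0.2  0.6]
0.86 15.9917 [-0.5 -1.6  2.2] [ 0.2 -0.2 -0. ] 0.0153
0.75 16.2667 [-1.  -1.8  1.1] [ 0.1 -0.2 -0.3] 0.0149
0.64 16.5417 [-1.  -2.4  0.9] [-0.  -0.1 -0.3] 0.0149
0.53 16.8167 [-2.4 -2.9  1.3] [-0.1 -0.1 -0.1] 0.0156
0.42 17.0917 [-1.9 -3.   1. ] [-0.3  0.  -0.1] 0.015
0.31 17.3667 [-2.9 -2.8  0.7] [-0.3  0.   0. ] 0.015
0.2 17.6417 [-2.6 -3.6  0.7] [-0.2  0.  -0. ] 0.0148
0.09 17.9167 [-1.7 -4.1 -2.3] [ 0.   0.  -0.2] 0.0153
```

View pics/s5.png

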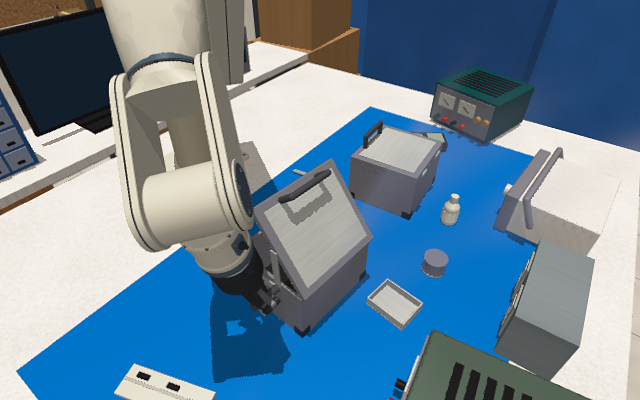

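Run:
```python
from geo import *
manip.command_gripper(.045); print(manip.get_time(),manip.get_contact_force().round(1))
manip.hold(.6)
a=R.from_rotvec(manip.get_ee_rot()).as_matrix()[:,0]
manip.servo_line(manip.get_position()-.14*a,rate=.1); manip.hold(3)
print(manip.get_time(),manip.get_contact_force().round(2))
shot("scene","s6")
c=load("s6");d=np.abs(c["image"].astype(int)-load("scene0")["image"]).max(2)[235:345,300:380];print("diff scene case region",d.mean())
M=toolM();shot("wrist","w6")
```

```text
18.3667 [-1.1  0.3 -0.5]
23.5167 [ 0.91 -0.38 -0.2 ]
diff scene case region 1.6727272727272726
```

View pics/s6.png

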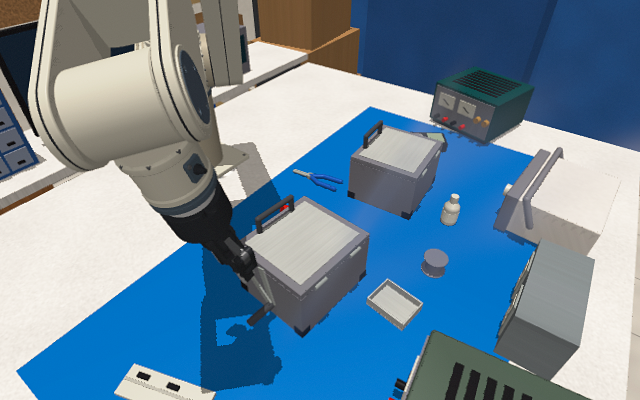

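View pics/w6.png

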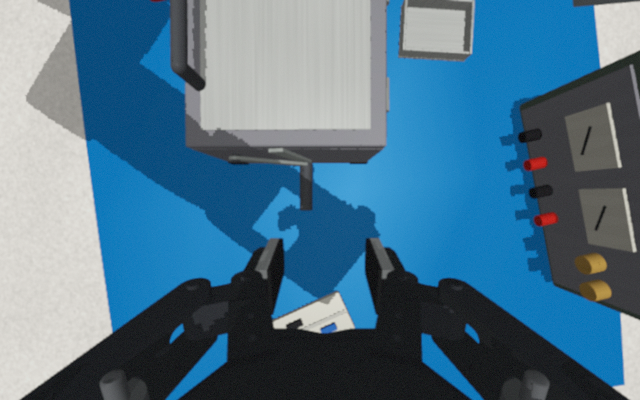

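Run:
```python
from geo import *
d=np.abs(load("s6")["image"].astype(int)-load("scene0")["image"]).max(2);print(d[195:235,255:300].mean(), d[200:260,300:370].mean())
manip.hold(.5);print(manip.get_time(),np.abs(manip.get_joint_vel()).max())
manip.sign_off()
```

```text
22.901666666666667 1.2797619047619047
24.1167 0.002221433912003705
the job is handed in; nothing more can be done
```

The stay on the right-hand case (the one with the knee pin) worked in both directions. The lid stood up on the locked stay by itself, then folded fully shut when the knee was released. I handed the job in at about 24 s.

- **Raising:** I gripped the bar, raised the lid to about 1.38 rad and opened the fingers part way. With the gripper backed off and held still for 0.5 s, the images showed the lid standing alone. The bar and pin were within a few pixels of where they should be at 1.34 rad, locked.
- **Releasing:** I pinched the knee pin lightly instead of pushing on it with the fingertips. I moved it down its arc by about 66 mm, using no more than about 5 N, then let go and backed away. The lid fell shut.
- **Last checks:**
    - **Lid shut:** The scene picture of the lid's back and the case side matched the starting one, with a mean difference of 1.3–1.7 grey levels. Around the bar it differed by about 23 levels. I put that down to the arm and its shadow now being in view there, and the bar looked in place by eye.
    - **Robot clear:** The fingers were clear of everything in the wrist picture, and the arm was at rest. The last contact reading was about 1 N, about the same as in the earlier free-air readings.
- **Disagreements:** While raising, the force at the bar grew to about 23 N because my hinge estimate was about 3 mm too low. I corrected it part way up and it fell below 10 N. There is no lid angle reading, so the angles are judged from the images only.

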